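# Zero the film densitometer

## Task

Zero the desktop film densitometer with light touches of the fingertips: tap its round power key, press the head of the measuring arm down until it rests on the light window, keep it there a moment and let it spring back up, tap the wide zero key, then press the head down to the window for a moment and let it up again to check the zero. Let go of each before the next, press gently, leave the two small square keys alone, and do not shift the instrument or the things standing on and around it.

Things in the scene. Friction and masses are not known exactly. Their poses are not given: they have to be found in the camera images.
- densitometer: Desktop film densitometer, ivory casing, loose on rubber feet, 2 to 3.5 kg, 340 mm deep (x) by 230 wide (y). Origin: centre of its underside; x from its front (key row, nearest the robot) to its rear, y to its left, z up. Key panel and stage are 45 mm high; rear housing (x 80 to 168) 90 mm, hinge cheeks 117 mm. Four keys in a row at x -140. The light window is a bright disc on the stage at x -60, y 0.
- power_key_top (a point): Centre of the top face of the round power key (22 mm across), at the right end of the key row (instrument y -88 mm). 10 mm above the panel when released, 4 mm when fully down.
- power_key (a joint): Travel of the power key in m: 0 released, 0.006 fully down. A spring returns it; it starts to move at about 1 N and is fully down, against a firm stop, at about 5 N. It counts as tapped beyond 0.003.
- zero_key_top (a point): Centre of the top face of the wide zero key, a bar 42 x 18 mm at the left end of the key row (instrument y +80 mm); 10 mm above the panel when released, 4 mm when fully down.
- zero_key (a joint): Travel of the zero key in m, same spring and travel as the power key: 0 released, 0.006 fully down, tapped beyond 0.003.
- mode_key (a joint): Travel of the small square key (14 mm) next to the power key, at instrument y -36 mm; m, 0 released; not to be pressed.
- store_key (a joint): Travel of the small square key (14 mm) next to the zero key, at instrument y +16 mm; m, 0 released; not to be pressed.
- head_pad (a point): Centre of the round rubber finger pad (36 mm across) on top of the 42 mm wide head at the front end of the measuring arm, which runs back 160 mm to its hinge. When up, the pad is about 110 mm above the table and slopes 7 degrees, rear edge lower; when down it is level, 20 mm lower.
- measuring_arm (a joint): Swing of the measuring arm in rad: 0 up (at rest), 0.125 down with the head on the light window (a firm stop). A spring lifts it; pressing at the pad takes about 1 N to start and 3 N at the bottom. It counts as down beyond 0.112 and as up below 0.02.
- loupe: Black stand magnifier, 40 mm across, 44 mm high, standing on the stage at the left of the arm; origin at the centre of its underside.
- wax_pencil: Grey wax pencil, 130 mm long, 10 mm thick, lying on the stage at the right of the arm, pointing front to rear; origin under its middle, x along it.
- step_tablet: Black holder with a strip of grey steps, 250 x 46 x 8 mm, lying on the table at the right of the instrument; origin under its middle, x along it.
- tape_roll: Roll of dark tape lying flat, 110 mm across, 24 mm high, on the table at the left of the instrument; origin at the centre of its underside.
- cleaner_bottle: White bottle, 56 mm across, 150 mm high, on the table at the right, beyond the step tablet; origin at the centre of its underside.
- marker_tin: Flat closed metal tin, 98 x 65 x 24 mm, on the table at the left of the instrument; origin under its middle.
- mug: White mug, 80 mm across, 92 mm high, on the table at the left, beyond the tin; origin at the centre of its underside.

How it is judged:
By the outcome, as a careful person would: the job done as asked, in the order asked, and still so for the second after the job is handed in, with the robot touching nothing.
It also fails if it takes over 61 s, if anything falls off the work surface, if the arm or the gripper's body presses on something with over 40 N, if the wrist force passes 120 N, or if a joint passes its speed limit or range.

## Robot

A 6-joint arm with a two-finger parallel gripper is mounted at the origin on the work surface. World frame = base frame: x ahead of the robot, y to its left, z up, the work surface at z = 0. Lengths are in m, angles in rad, forces in N, time in s.
With the tool pointing down it reaches from about 0.35 to 0.775 m from the base axis. Payload 5.5 kg.
Tool frame: the origin (TCP) lies on the mounting face of the last link; the fingertips stand 173 mm ahead of it and the grasp point (between the pads) lies 155 mm ahead of it; z points along the fingers, y is the direction in which the jaws open and shut (so a half turn about z gives the same grasp; the last joint's range is limited). The gripper opens to 85 mm and grips with 20 to 120 N. Pads are 22 mm wide; open, the fingers measure 114 mm over their backs; the gripper's body (76 mm by 85 mm) begins 54 mm behind the grasp point. The pads swing forward as they close: fully open they stand 13 mm farther back than shut.
Start: joints at [1.043, 0.313, 0.046, 1.304, 0, 1.431], TCP at [0.217, 0.532, 0.405] pointing down, gripper open.
Joint ranges: [-2.76, 2.76], [-0.86, 1.69], [-1.03, 1.26], [-2.2, 2.34], [-1.47, 1.5], [-3.14, 3.14]. Speed limits (rad/s): [2.57, 2.57, 3.14, 3.14, 3.14, 3.14].

## Interface

Orientations are given as a unit quaternion [w, x, y, z].
In Python, from workcell import * gives the robot as it stands. The module is installed in compiled form; this text tells all that it offers.
- The arm moves only by the shell command python3 -m crank 'ROWS' [FORCE]. ROWS is JSON, a list of rows, each a list of 7 numbers: the shift along the tool's x, y, z in mm, then the turn, a rotation vector about the tool's x, y, z in degrees, then the opening, from 0 (shut) to 1 (fully open). A call has exactly 8 rows; each row shifts and turns the commanded pose from where the row before left it, along the tool's axes as they then stand; what a row does not reach is not made up. A row lasts 1/8 s, in which the tool goes at most 62.5 mm and 10.7 degrees, less where a joint would pass 70% of its speed; a pose out of reach is approached as far as the arm can. A call with a gripper value outside its range is refused whole. The fingers move at their own pace and stop on an object; FORCE is the grip in N (left out, the last holds). Time passes only in rows, so rows that do not move let the fingers close, or fill a call up. It gives the time, the measured TCP pose, the force and the opening at its end, in the units of the state.
- get_state(): the state, without advancing time (a new reading comes with each control period).
- read_camera(name): name is "scene" or "top" or "wrist"; returns the picture (400x640x3 uint8, blue, green, red); there is no depth.
- calibration(name): a dict with "fx", "fy", "cx", "cy" (pixels), "extrinsics" (4x4, takes a point from world to camera coordinates). Camera axes: x right, y down, z forward; pixel columns grow to the right and rows downward; lengths in m; the calibration is good to about 2 mm. A picture is of the moment at which its call begins: read the wrist's pose just before it. calibration takes no time and is no camera call; for the wrist camera it gives the pose at the moment of the call.
- hand_in(): hands the job in, once; it reports no verdict.
The state is a dict: "clock": time; "joint_pos": joint angles; "qvel": joint speeds; "tau": joint torques, N m; "tcp_pos": TCP position; "orientation": TCP orientation; "wrist_force": force on the tool from outside, world axes, zero at the start; "ft_torque": the same for the moment, N m; "finger_gap": finger opening in m.
Only numpy, scipy, OpenCV 4.12 (cv2) and the standard library are available. Lean on these libraries where they do the work, as an engineer would, in place of code of your own. Each camera call takes 0.05 s, during which the arm holds its last target.

## Working session

There is one attempt and no reset: what is moved stays moved. The work goes in short steps, Python scripts to look and compute and a shell command to move; the robot and the scene stay as the last step left them, time stands still between calls to the robot, and variables do not carry over. Pictures are saved under pics/ and viewed, and the job is handed in when it is done.

```bash
mkdir -p pics; python3 - <<'E'
from workcell import *
import cv2
print(get_state())
for n in("scene","top","wrist"):
    c=calibration(n);print(n,c)
    cv2.imwrite(f"pics/{n}0.png",read_camera(n))
E
```

```text
{'clock': 0.0, 'joint_pos': array([1.04340666e+00, 3.13971143e-01, 4.49872373e-02, 1.30360073e+00,
       2.16138148e-05, 1.43122610e+00]), 'qvel': array([-1.64433430e-03, -8.40974124e-04, -2.81861034e-03, -5.15662146e-04,
        9.70747077e-06,  1.26980264e-03]), 'tau': array([-2.04250869e-04, -4.80628395e+01,  2.98532724e+01,  1.92795612e-02,
        1.65642894e-05, -6.38516173e-07]), 'tcp_pos': array([0.21733713, 0.5321277 , 0.40382862]), 'orientation': array([-3.02898265e-04,  1.92696737e-01,  9.81257952e-01, -8.41357823e-04]), 'wrist_force': array([ 1.09846691,  0.3422105 , -0.37697103]), 'ft_torque': array([-0.00120776, -0.02558788,  0.01209974]), 'finger_gap': 0.08494514824987857}
scene {'fx': 384.11190134518324, 'fy': 384.11190134518324, 'cx': 318.18663800317165, 'cy': 201.22142073775402, 'extrinsics': array([[ 0.14693069,  0.98914458, -0.0020928 , -0.14390707],
       [ 0.76973366, -0.11566697, -0.62779873, -0.4038956 ],
       [-0.62122578,  0.09063201, -0.7783729 ,  1.25093979],
       [ 0.        ,  0.        ,  0.        ,  1.        ]])}
top {'fx': 442.0664015805599, 'fy': 442.0664015805599, 'cx': 321.9658545939239, 'cy': 200.43179369823835, 'extrinsics': array([[-0.01931904, -0.99975436,  0.01086289,  0.07171524],
       [-0.98801094,  0.01742537, -0.15339735,  0.59532729],
       [ 0.15317038, -0.01369615, -0.98810488,  1.22322115],
       [ 0.        ,  0.        ,  0.        ,  1.        ]])}
wrist {'fx': 358.04902590055036, 'fy': 358.04902590055036, 'cx': 320.02451167486345, 'cy': 196.38181013954792, 'extrinsics': array([[ 0.37822654,  0.92571224, -0.0012384 , -0.57438212],
       [ 0.88199423, -0.35995738,  0.30416586, -0.03988972],
       [ 0.28112428, -0.11613586, -0.95261829,  0.37915447],
       [ 0.        ,  0.        ,  0.        ,  1.        ]])}
```

View pics/scene0.png

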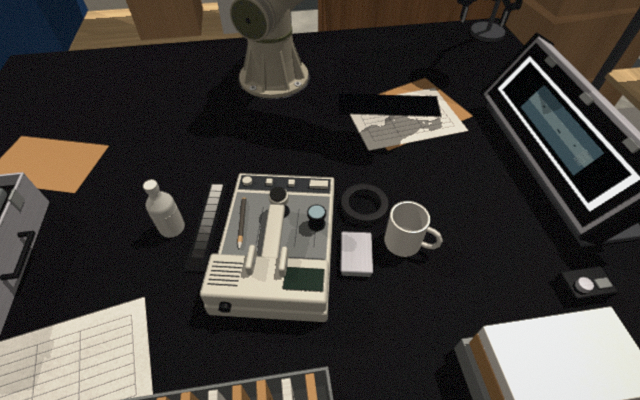

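View pics/top0.png

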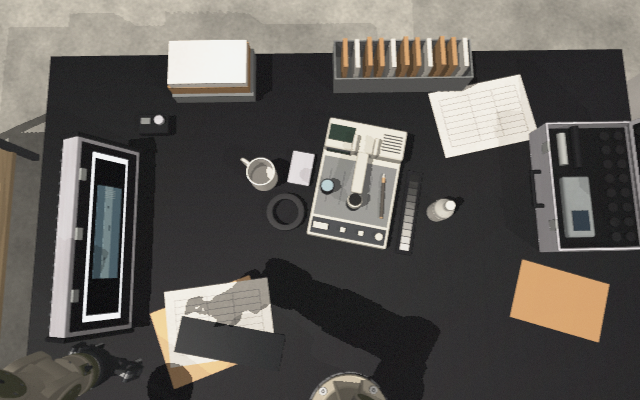

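View pics/wrist0.png

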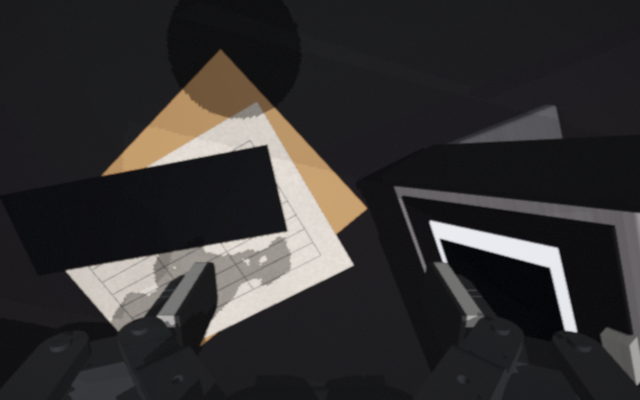

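The top view shows the instrument centred near (358,183), with its key row at y≈235, the power key at (379,237) and the zero key at (319,227). The scene view shows the key row at y≈182. I'll enlarge both.

```bash
python3 - <<'E'
import cv2
a=cv2.imread("pics/top0.png")[110:260,290:430];cv2.imwrite("pics/top0z.png",cv2.resize(a,None,fx=4,fy=4,interpolation=cv2.INTER_CUBIC))
a=cv2.imread("pics/scene0.png")[165:325,195:345];cv2.imwrite("pics/scene0z.png",cv2.resize(a,None,fx=3.7,fy=3.7,interpolation=cv2.INTER_CUBIC))
E
```

```text
(no output)
```

View pics/top0z.png

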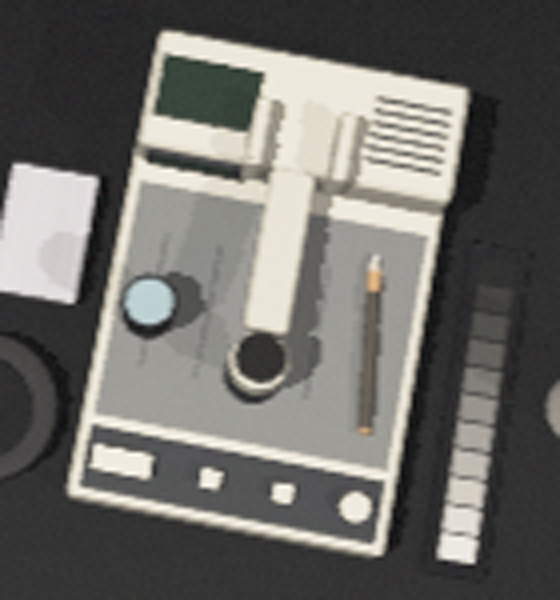

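View pics/scene0z.png

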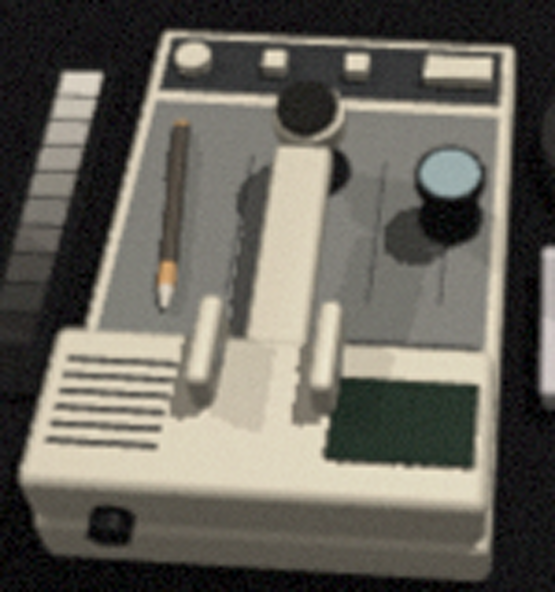

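Both enlargements show the round power key, the two squares, the zero bar and the dark pad clearly. Next I'll take centroids by mask and triangulate.

```bash
cat > h.py <<'E'
import cv2,numpy as np
def P(c):
    return np.array([[c["fx"],0,c["cx"]],[0,c["fy"],c["cy"]],[0,0,1]])@c["extrinsics"][:3]
def tri(cs,ps):
    A=[]
    for c,p in zip(cs,ps):
        m=P(c);A+= [p[0]*m[2]-m[0],p[1]*m[2]-m[1]]
    X=np.linalg.svd(np.array(A))[2][-1];X=X[:3]/X[3]
    e=[np.linalg.norm((lambda q:q[:2]/q[2])(P(c)@np.append(X,1))-p) for c,p in zip(cs,ps)]
    return X,e
def ray(c,p,z):
    R=c["extrinsics"][:3,:3];t=c["extrinsics"][:3,3];o=-R.T@t
    d=R.T@np.array([(p[0]-c["cx"])/c["fx"],(p[1]-c["cy"])/c["fy"],1]);return o+d*(z-o[2])/d[2]
def blob(img,seed,box,thr,dark=False,f=8):
    # centroid of blob nearest seed in upsampled crop (half box size)
    x,y=seed;x0,y0=int(x-box),int(y-box);a=cv2.cvtColor(img,cv2.COLOR_BGR2GRAY)[y0:y0+2*box+1,x0:x0+2*box+1]
    a=cv2.resize(a,None,fx=f,fy=f,interpolation=cv2.INTER_CUBIC)
    m=(a<thr if dark else a>thr).astype(np.uint8)
    n,l,s,ce=cv2.connectedComponentsWithStats(m,connectivity=4)
    sc=((x-x0+.5)*f,(y-y0+.5)*f)
    k=min((i for i in range(1,n) if s[i,4]>6*f*f),key=lambda i:np.hypot(*(ce[i]-sc)))
    return (ce[k]+.5)/f-.5+[x0,y0],s[k]/[f,f,f,f,f*f]
E
python3 - <<'E'
from h import *
from workcell import calibration
T=cv2.imread("pics/top0.png");S=cv2.imread("pics/scene0.png")
ct,cs=calibration("top"),calibration("scene")
t={'zero':(320.5,225),'store':(342.5,229.5),'mode':(360.5,233),'power':(378.5,236.5),'pad':(355,199)}
s={'zero':(318.5,184),'store':(291.5,183),'mode':(269,182),'power':(247,180.5),'pad':(278,194)}
R={}
for k in t:
    d=k=='pad'
    a,sa=blob(T,t[k],13,90 if d else 150,d);b,sb=blob(S,s[k],10,80 if d else 140,d)
    X,e=tri([ct,cs],[a,b]);R[k]=X
    print(k,a.round(1),sa[2:].round(1),b.round(1),sb[2:].round(1),X.round(4),np.round(e,2), 'ray top',ray(ct,a,.11 if d else .055).round(4))
d=R['zero']-R['power'];print(np.linalg.norm(d),np.degrees(np.arctan2(-d[0],d[1])))
E
```

```text
zero [319.9 224.9] [16.1  9.  96.1] [318.4 182.8] [ 18.6   6.8 104. ] [0.5252 0.068  0.0559] [0.02 0.03] ray top [0.5252 0.0679 0.055 ]
store [342.1 229.2] [ 5.9  5.5 25.3] [291.1 181.3] [ 6.4  4.8 27.3] [0.5119 0.0058 0.0566] [0.06 0.1 ] ray top [0.512  0.0056 0.055 ]
mode [360.3 232.8] [ 5.9  5.1 25.4] [268.8 180.4] [ 6.2  4.8 26. ] [ 0.5007 -0.0451  0.056 ] [0.1  0.16] ray top [ 0.5008 -0.0455  0.055 ]
power [378.4 236.3] [ 8.1  7.9 48.3] [246.6 179.4] [ 9.4  6.9 50. ] [ 0.4899 -0.0959  0.0559] [0.05 0.08] ray top [ 0.4899 -0.0961  0.055 ]
pad [354.9 198.8] [ 12.2  12.4 114.3] [277.6 191.2] [ 21.   18.1 282.5] [ 0.5886 -0.0271  0.1161] [0.22 0.38] ray top [ 0.5896 -0.0282  0.11  ]
0.16762373706298103 -12.153459305061574
```

Checks: key tops triangulate to 56 mm (55 expected), power-to-zero distance is 167.6 mm (168 expected), and the reprojection error is small. Instrument yaw is −12.15° and the pad is at about (0.588, −0.027). Next I'll move toward the power key with the gripper shut.

```bash
cat > go.py <<'E'
import sys,numpy as np
from scipy.spatial.transform import Rotation as Ro
from workcell import *
psi=np.radians(-12.15);xi=np.array([np.cos(psi),np.sin(psi),0]);yi=np.array([-xi[1],xi[0],0])
c0=np.array([.5076,-.0139,0])-0*xi
pts={'power':np.array([.4899,-.0959]),'zero':np.array([.5252,.068]),'pad':np.array([.5878,-.0270])}
def rep(name=None,ztip=None):
    s=get_state();q=s["orientation"];R=Ro.from_quat([q[1],q[2],q[3],q[0]])
    tip=s["tcp_pos"]+R.apply([0,0,.173])
    print("t",round(s["clock"],2),"tip",tip.round(4),"F",s["wrist_force"].round(2),"gap",round(s["finger_gap"],4),"j",s["joint_pos"].round(2))
    if name:
        Rt=Ro.from_matrix(np.array([-xi,yi,[0,0,-1]]).T)
        g=np.append(pts[name],ztip)
        print("rot deg (tool)",(np.degrees((R.inv()*Rt).as_rotvec())).round(2))
        print("shift mm tool(now)",(R.inv().apply(g-tip)*1e3).round(1),"tool(target)",(Rt.inv().apply(g-Rt.apply([0,0,.173])-s["tcp_pos"])*1e3).round(1))
if __name__=="__main__": rep(*( [sys.argv[1],float(sys.argv[2])] if len(sys.argv)>2 else []))
E
python3 -m crank '[[-31,-30,0,0,0,0,0],[-31,-30,0,0,0,0,0],[-31,-30,0,0,0,0,0],[-31,-30,0,0,0,0,0],[-31,-30,0,0,0,0,0],[-31,-30,0,0,0,0,0],[-31,-30,0,0,0,0,0],[-31,-30,0,0,0,0,0]]' 20
python3 go.py power 0.075
```

```text
clock: 1.15
tcp_pos: [0.3565, 0.215, 0.4046]
orientation: [0.0, 0.193, 0.981, 0.0]
wrist_force: [0.3, -0.0, -0.3]
finger_gap: 0.0002
t 1.15 tip [0.3565 0.215  0.2316] F [ 0.34 -0.02 -0.3 ] gap 0.0002 j [ 0.35  0.01 -0.32  1.24  0.    0.74]
rot deg (tool) [ 1.000e-02  0.000e+00 -1.006e+01]
shift mm tool(now) [-241.  -237.5  156.6] tool(target) [-195.9 -275.9  156.6]
```

```bash
python3 -m crank '[[-34.4,-34,0,0,0,0,0],[-34.4,-34,0,0,0,0,0],[-34.4,-34,0,0,0,0,0],[-34.4,-34,0,0,0,0,0],[-34.4,-34,10,0,0,0,0],[-34.4,-34,20,0,0,0,0],[-34.4,-34,30,0,0,0,0],[0,0,30,0,0,-10,0]]'
python3 go.py power 0.061
python3 - <<'E'
from workcell import *
import cv2
for n in("wrist","top"): cv2.imwrite(f"pics/{n}1.png",read_camera(n))
a=cv2.imread("pics/top1.png")[110:260,290:430];cv2.imwrite("pics/top1z.png",cv2.resize(a,None,fx=4,fy=4,interpolation=cv2.INTER_CUBIC))
E
```

```text
clock: 2.15
tcp_pos: [0.4904, -0.0981, 0.3136]
orientation: [0.001, 0.106, 0.994, -0.0]
wrist_force: [-0.5, 0.1, -0.3]
finger_gap: -0.0002
t 2.15 tip [ 0.4907 -0.0982  0.1406] F [-0.54  0.08 -0.3 ] gap -0.0002 j [-0.36  0.22 -0.31  1.04 -0.   -0.14]
rot deg (tool) [-0.03  0.09 -0.06]
shift mm tool(now) [ 1.4  2.2 79.6] tool(target) [ 1.   2.  79.6]
```

View pics/wrist1.png

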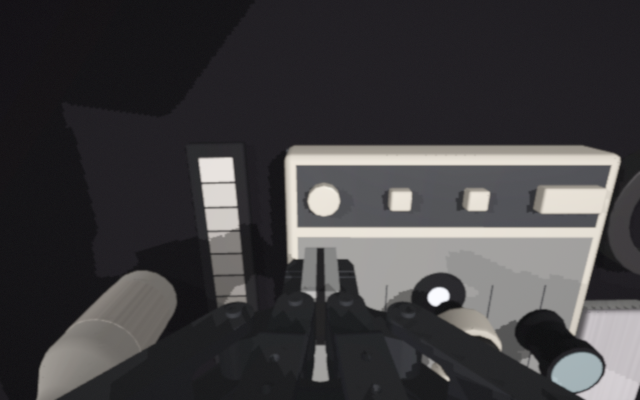

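View pics/top1z.png

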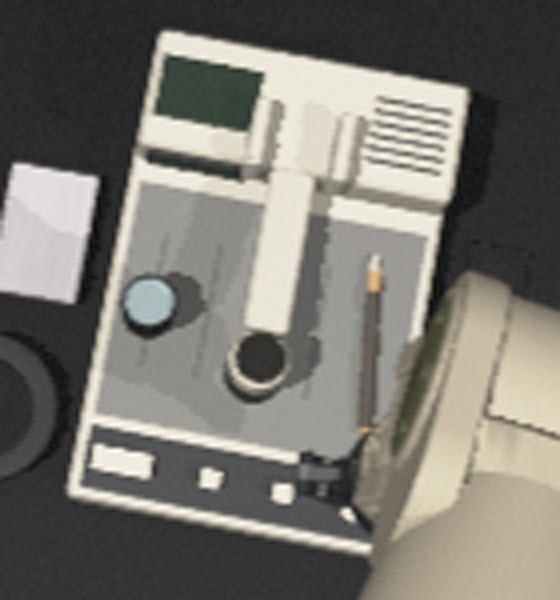

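The wrist view shows the power key at (323,200), the closed fingertips in line at x≈320, and the bottle at the lower left. I'll check the key against this view and the clearance to the bottle.

```bash
python3 - <<'E'
from h import *
from workcell import calibration
W=cv2.imread("pics/wrist1.png");c=calibration("wrist")
for n,sd in (("power",(323,200)),("mode",(400,200)),("store",(476,200))):
    p,s=blob(W,sd,24,150);print(n,p.round(1),s[2:4],ray(c,p,.055).round(4))
print(c["extrinsics"][:3,:3].T@-c["extrinsics"][:3,3])
ct=calibration("top");cs=calibration("scene")
print("bottle cap",tri([ct,cs],[(451,203),(151,186)]))
E
```

```text
power [323.6 200.1] [32.625 32.125] [ 0.4839 -0.0918  0.055 ]
mode [400.5 199.9] [22.125 21.625] [ 0.4946 -0.042   0.055 ]
store [477.8 200. ] [23.375 21.625] [0.5056 0.008  0.055 ]
[ 0.41209197 -0.07894951  0.28046453]
bottle cap (array([ 0.56699353, -0.2750593 ,  0.1502469 ]), [np.float64(1.0708216276144307), np.float64(1.8126327254643586)])
```

```bash
sed -i "s/\[.4899,-.0959\]/[.4879,-.0944]/;s/\[.5252,.068\]/[.5232,.0695]/;s/\[.5878,-.0270\]/[.5858,-.0255]/" go.py
python3 go.py power 0.060; python3 -c "
from workcell import *
c=calibration('wrist');print(-c['extrinsics'][:3,:3].T@c['extrinsics'][:3,3])"
```

```text
t 2.25 tip [ 0.4866 -0.095   0.1382] F [-0.69  0.65 -0.34] gap 0.0004 j [-0.35  0.22 -0.32  1.04  0.   -0.14]
rot deg (tool) [ 0.07 -0.41 -0.15]
shift mm tool(now) [-1.7  0.7 78.2] tool(target) [ 0.1  1.  78.2]
[ 0.41209197 -0.07894951  0.28046453]
```

```bash
python3 -m crank '[[0,1,15,0,0,0,0],[0,0,20,0,0,0,0],[0,0,20,0,0,0,0],[0,0,13,0,0,0,0],[0,0,6,0,0,0,0],[0,0,2,0,0,0,0],[0,0,0,0,0,0,0],[0,0,0,0,0,0,0]]'
python3 go.py power 0.051
```

```text
clock: 3.25
tcp_pos: [0.4897, -0.0942, 0.2392]
orientation: [0.001, 0.107, 0.994, -0.0]
wrist_force: [0.2, -0.2, -0.7]
finger_gap: 0.0001
t 3.25 tip [ 0.4899 -0.0942  0.0662] F [ 0.22 -0.25 -0.73] gap 0.0001 j [-0.35  0.28 -0.43  0.86  0.   -0.14]
rot deg (tool) [-0.    0.06 -0.08]
shift mm tool(now) [ 1.9 -0.6 15.2] tool(target) [ 1.7 -0.6 15.2]
```

```bash
python3 -m crank '[[2,0,3,0,0,0,0],[0,0,3,0,0,0,0],[0,0,2,0,0,0,0],[0,0,0,0,0,0,0],[0,0,0,0,0,0,0],[0,0,0,0,0,0,0],[0,0,0,0,0,0,0],[0,0,0,0,0,0,0]]'
python3 go.py power 0.051
```

```text
clock: 4.25
tcp_pos: [0.4875, -0.0936, 0.2307]
orientation: [0.0, 0.106, 0.994, 0.0]
wrist_force: [-0.4, -1.1, 0.0]
finger_gap: 0.0002
t 4.25 tip [ 0.4875 -0.0936  0.0577] F [-0.43 -1.09  0.02] gap 0.0002 j [-0.35  0.29 -0.44  0.84  0.   -0.14]
rot deg (tool) [ 0.01  0.01 -0.07]
shift mm tool(now) [-0.5 -0.7  6.7] tool(target) [-0.6 -0.7  6.7]
```

```bash
python3 -m crank '[[0,0,1,0,0,0,0],[0,0,1,0,0,0,0],[0,0,1,0,0,0,0],[0,0,1,0,0,0,0],[0,0,0,0,0,0,0],[0,0,0,0,0,0,0],[0,0,0,0,0,0,0],[0,0,0,0,0,0,0]]'
python3 go.py power 0.051
```

```text
clock: 5.25
tcp_pos: [0.4875, -0.0936, 0.2267]
orientation: [0.0, 0.106, 0.994, 0.0]
wrist_force: [-0.3, -0.1, 0.9]
finger_gap: -0.0004
t 5.25 tip [ 0.4875 -0.0936  0.0537] F [-0.33 -0.1   0.91] gap -0.0004 j [-0.35  0.29 -0.45  0.83  0.   -0.14]
rot deg (tool) [ 0.    0.   -0.07]
shift mm tool(now) [-0.6 -0.7  2.7] tool(target) [-0.6 -0.7  2.7]
```

```bash
python3 -m crank '[[0,0,0.5,0,0,0,0],[0,0,0.5,0,0,0,0],[0,0,0.5,0,0,0,0],[0,0,0.5,0,0,0,0],[0,0,0,0,0,0,0],[0,0,0,0,0,0,0],[0,0,0,0,0,0,0],[0,0,0,0,0,0,0]]'
python3 go.py power 0.051
```

```text
clock: 6.25
tcp_pos: [0.4875, -0.0936, 0.2247]
orientation: [0.0, 0.106, 0.994, 0.0]
wrist_force: [-0.7, 0.2, 3.2]
finger_gap: -0.0002
t 6.25 tip [ 0.4875 -0.0936  0.0517] F [-0.72  0.18  3.2 ] gap -0.0002 j [-0.35  0.3  -0.45  0.82  0.   -0.14]
rot deg (tool) [ 0.01  0.   -0.07]
shift mm tool(now) [-0.6 -0.7  0.7] tool(target) [-0.6 -0.7  0.7]
```

```bash
python3 -m crank '[[0,0,0.5,0,0,0,0],[0,0,0.5,0,0,0,0],[0,0,0.4,0,0,0,0],[0,0,0,0,0,0,0],[0,0,0,0,0,0,0],[0,0,0,0,0,0,0],[0,0,0,0,0,0,0],[0,0,0,0,0,0,0]]'
python3 go.py power 0.051
```

```text
clock: 7.25
tcp_pos: [0.4875, -0.0936, 0.2233]
orientation: [0.0, 0.106, 0.994, 0.0]
wrist_force: [-1.3, 1.1, 3.7]
finger_gap: 0.0
t 7.25 tip [ 0.4875 -0.0936  0.0503] F [-1.34  1.14  3.69] gap 0.0 j [-0.35  0.3  -0.45  0.82  0.   -0.14]
rot deg (tool) [ 0.    0.   -0.07]
shift mm tool(now) [-0.6 -0.7 -0.7] tool(target) [-0.6 -0.7 -0.7]
```

Force of 3.7 N and height both put the travel at 4–4.7 mm. I'll add a small margin, then lift clear.

```bash
python3 -m crank '[[0,0,0.4,0,0,0,0],[0,0,0,0,0,0,0],[0,0,-5,0,0,0,0],[0,0,-15,0,0,0,0],[0,0,-25,0,0,0,0],[0,0,-25,0,0,0,0],[0,0,-20,0,0,0,0],[0,0,0,0,0,0,0]]'
python3 go.py pad 0.125
```

```text
clock: 8.25
tcp_pos: [0.4882, -0.0939, 0.315]
orientation: [0.002, 0.106, 0.994, -0.0]
wrist_force: [0.1, -0.2, 0.4]
finger_gap: -0.0002
t 8.25 tip [ 0.4889 -0.0941  0.142 ] F [ 0.14 -0.18  0.43] gap -0.0002 j [-0.35  0.21 -0.32  1.04  0.   -0.14]
rot deg (tool) [-0.03  0.24 -0.07]
shift mm tool(now) [-80.1  87.6  17.3] tool(target) [-81.   87.4  17. ]
```

```bash
python3 -m crank '[[-10,11,0,0,0,0,0],[-14,15,0,0,0,0,0],[-18,20,0,0,0,0,0],[-18,20,0,0,0,0,0],[-14,13,0,0,0,0,0],[-8,8,0,0,0,0,0],[0,0,0,0,0,0,0],[0,0,0,0,0,0,0]]'
python3 go.py pad 0.125
python3 - <<'E'
from workcell import *
import cv2
for n in("wrist","scene"): cv2.imwrite(f"pics/{n}2.png",read_camera(n))
a=cv2.imread("pics/scene2.png")[130:290,195:345];cv2.imwrite("pics/scene2z.png",cv2.resize(a,None,fx=3.7,fy=3.7,interpolation=cv2.INTER_CUBIC))
E
python3 go.py pad 0.125
```

```text
clock: 9.25
tcp_pos: [0.5857, -0.0259, 0.3125]
orientation: [-0.001, 0.106, 0.994, 0.0]
wrist_force: [-0.5, -0.6, -0.6]
finger_gap: 0.0001
t 9.25 tip [ 0.5855 -0.0259  0.1395] F [-0.48 -0.64 -0.65] gap 0.0001 j [-0.18  0.38 -0.09  1.1  -0.    0.03]
rot deg (tool) [-0.01 -0.06 -0.07]
shift mm tool(now) [-0.2  0.4 14.5] tool(target) [-0.   0.4 14.5]
t 9.35 tip [ 0.5855 -0.0262  0.1399] F [-1.04 -0.84 -0.22] gap -0.0001 j [-0.18  0.38 -0.09  1.1  -0.    0.03]
rot deg (tool) [-0.   -0.02 -0.1 ]
shift mm tool(now) [-0.2  0.8 14.9] tool(target) [-0.1  0.8 14.9]
```

View pics/wrist2.png

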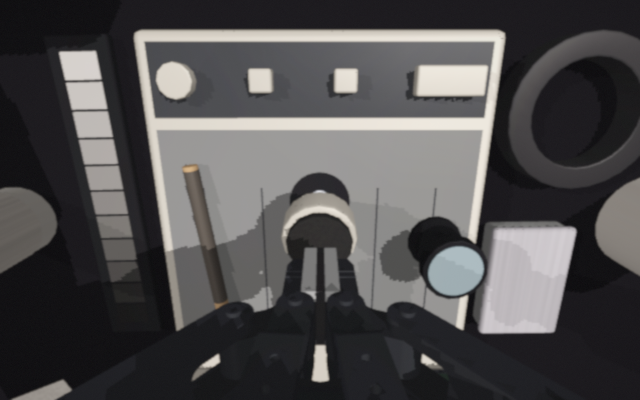

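View pics/scene2z.png

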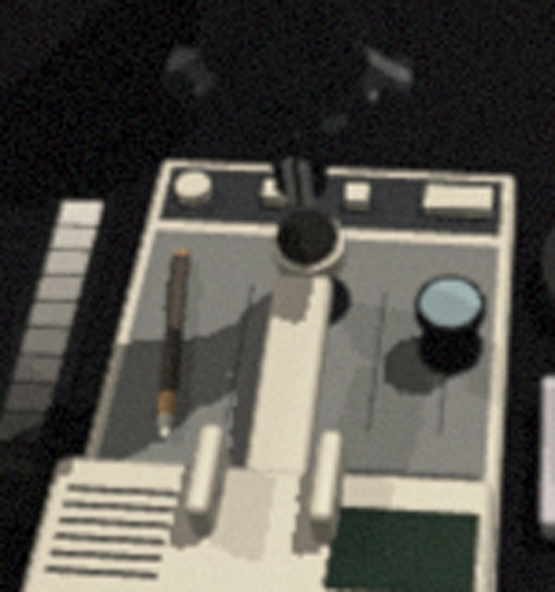

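The wrist view shows the pad centred at x≈320 with its widest row at y≈238, directly ahead of the fingertips, and the instrument in place. Casting a ray to check.

```bash
python3 - <<'E'
from h import *
from workcell import calibration
c=calibration("wrist");s=calibration("scene")
for p in((320,238),(287,238),(353,238),(320,213)):print(p,ray(c,p,.110).round(4))
q=P(s)@[.5855,-.026,.14,1];q=q[:2]/q[2];print("tip in scene crop",(q-[195,130])*3.7)
for n,p in (('power',(176,81)),('zero',(451,80))):print(n,ray(c,p,.055).round(4))
E
```

```text
(320, 238) [ 0.5859 -0.0263  0.11  ]
(287, 238) [ 0.5822 -0.0432  0.11  ]
(353, 238) [ 0.5895 -0.0095  0.11  ]
(320, 213) [ 0.5723 -0.0234  0.11  ]
tip in scene crop [302.12637635 193.72821235]
power [ 0.491  -0.0944  0.055 ]
zero [0.5256 0.0675 0.055 ]
```

```bash
python3 -m crank '[[-1,0,12,0,0,0,0],[0,0,10,0,0,0,0],[0,0,6,0,0,0,0],[0,0,4,0,0,0,0],[0,0,4,0,0,0,0],[0,0,4,0,0,0,0],[0,0,2,0,0,0,0],[0,0,0,0,0,0,0]]'
python3 go.py pad 0.090
```

```text
clock: 10.35
tcp_pos: [0.5869, -0.0261, 0.2709]
orientation: [-0.0, 0.106, 0.994, 0.0]
wrist_force: [-1.0, -0.1, 1.9]
finger_gap: 0.0001
t 10.35 tip [ 0.5869 -0.0261  0.0979] F [-1.03 -0.05  1.91] gap 0.0001 j [-0.18  0.41 -0.15  1.01  0.    0.03]
rot deg (tool) [ 0.01 -0.01 -0.07]
shift mm tool(now) [1.2 0.3 7.9] tool(target) [1.2 0.4 7.9]
```

Contact, with force rising along the spring as expected. Continuing gently.

```bash
python3 -m crank '[[0,0,1,0,0,0,0],[0,0,1,0,0,0,0],[0,0,1,0,0,0,0],[0,0,1,0,0,0,0],[0,0,1,0,0,0,0],[0,0,1,0,0,0,0],[0,0,0,0,0,0,0],[0,0,0,0,0,0,0]]'
python3 go.py pad 0.090
```

```text
clock: 11.35
tcp_pos: [0.587, -0.0261, 0.2649]
orientation: [-0.0, 0.106, 0.994, 0.0]
wrist_force: [-2.3, 0.4, 2.9]
finger_gap: -0.0003
t 11.35 tip [ 0.587  -0.0261  0.0919] F [-2.27  0.38  2.88] gap -0.0003 j [-0.18  0.41 -0.16  1.    0.    0.03]
rot deg (tool) [ 0.01 -0.   -0.07]
shift mm tool(now) [1.3 0.4 1.9] tool(target) [1.3 0.4 1.9]
```

```bash
python3 -m crank '[[0,0,0.4,0,0,0,0],[0,0,0.3,0,0,0,0],[0,0,0.3,0,0,0,0],[0,0,0.3,0,0,0,0],[0,0,0,0,0,0,0],[0,0,0,0,0,0,0],[0,0,0,0,0,0,0],[0,0,0,0,0,0,0]]'
python3 go.py pad 0.090
```

```text
clock: 12.35
tcp_pos: [0.587, -0.0261, 0.2638]
orientation: [0.0, 0.106, 0.994, 0.0]
wrist_force: [-2.5, 1.1, 5.4]
finger_gap: 0.0001
t 12.35 tip [ 0.587  -0.0261  0.0908] F [-2.51  1.14  5.44] gap 0.0001 j [-0.18  0.41 -0.16  0.99  0.    0.03]
rot deg (tool) [ 0.01  0.   -0.07]
shift mm tool(now) [1.3 0.3 0.8] tool(target) [1.3 0.4 0.8]
```

Force rose to 5.4 N, above the 3 N spring, so it's at the stop. I'll advance 0.3 mm, hold, and take a picture.

```bash
python3 -m crank '[[0,0,0.3,0,0,0,0],[0,0,0,0,0,0,0],[0,0,0,0,0,0,0],[0,0,0,0,0,0,0],[0,0,0,0,0,0,0],[0,0,0,0,0,0,0],[0,0,0,0,0,0,0],[0,0,0,0,0,0,0]]'
python3 go.py pad 0.090
python3 - <<'E'
from workcell import *
import cv2
for n in("scene",): cv2.imwrite(f"pics/{n}3.png",read_camera(n))
a=cv2.imread("pics/scene3.png")[130:290,195:345];cv2.imwrite("pics/scene3z.png",cv2.resize(a,None,fx=3.7,fy=3.7,interpolation=cv2.INTER_CUBIC))
E
```

```text
clock: 13.35
tcp_pos: [0.5869, -0.0261, 0.2637]
orientation: [0.0, 0.106, 0.994, 0.0]
wrist_force: [-3.3, 0.2, 6.5]
finger_gap: 0.0003
t 13.35 tip [ 0.587  -0.0261  0.0907] F [-3.29  0.2   6.47] gap 0.0003 j [-0.18  0.41 -0.16  0.99  0.    0.03]
rot deg (tool) [ 0.    0.01 -0.07]
shift mm tool(now) [1.3 0.4 0.7] tool(target) [1.3 0.4 0.7]
```

View pics/scene3z.png

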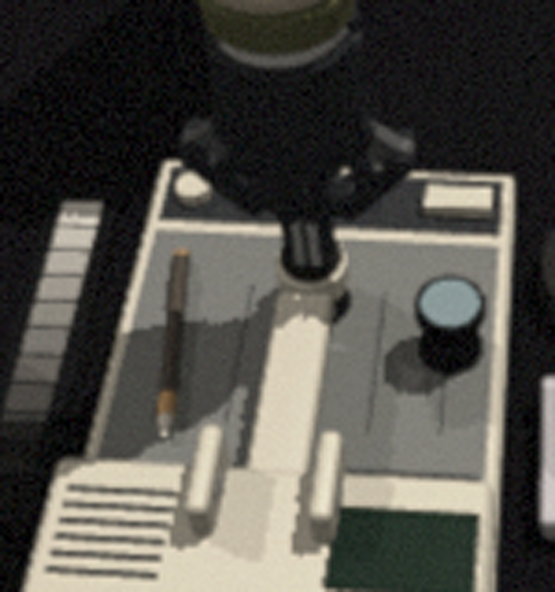

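The head is down on the stage with the tip on the pad centre near (312,262). The 0.3 mm command gave only 0.1 mm of motion, which confirms the stop. Casing and loupe are unmoved. Lifting.

```bash
python3 -m crank '[[0,0,-2,0,0,0,0],[0,0,-4,0,0,0,0],[0,0,-6,0,0,0,0],[0,0,-8,0,0,0,0],[0,0,-10,0,0,0,0],[0,0,-10,0,0,0,0],[0,0,-10,0,0,0,0],[0,0,0,0,0,0,0]]'
python3 go.py zero 0.062
python3 - <<'E'
from workcell import *
import cv2
for n in("scene",): cv2.imwrite(f"pics/{n}4.png",read_camera(n))
a=cv2.imread("pics/scene4.png")[130:290,195:345];cv2.imwrite("pics/scene4z.png",cv2.resize(a,None,fx=3.7,fy=3.7,interpolation=cv2.INTER_CUBIC))
E
```

```text
clock: 14.4
tcp_pos: [0.5873, -0.0262, 0.3144]
orientation: [0.001, 0.106, 0.994, -0.0]
wrist_force: [0.3, -0.2, 0.4]
finger_gap: 0.0002
t 14.4 tip [ 0.5877 -0.0263  0.1414] F [ 0.3  -0.24  0.44] gap 0.0002 j [-0.18  0.38 -0.09  1.1   0.    0.03]
rot deg (tool) [ 0.01  0.11 -0.07]
shift mm tool(now) [83.4 79.9 79.3] tool(target) [82.8 80.1 79.4]
```

View pics/scene4z.png

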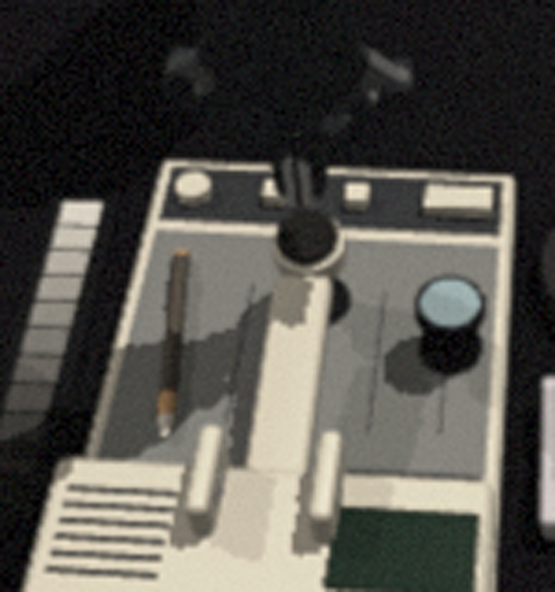

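The head has sprung back up and nothing else has changed. Next is the zero key.

```bash
python3 -m crank '[[10,10,0,0,0,0,0],[16,15,0,0,0,0,0],[20,19,0,0,0,0,0],[18,18,0,0,0,0,0],[12,12,4,0,0,0,0],[6,5,12,0,0,0,0],[0,0,16,0,0,0,0],[0,0,10,0,0,0,0]]'
python3 go.py zero 0.062
```

```text
clock: 15.45
tcp_pos: [0.5231, 0.0684, 0.2698]
orientation: [-0.001, 0.106, 0.994, -0.0]
wrist_force: [-0.0, 0.7, -0.5]
finger_gap: 0.0003
t 15.45 tip [0.5229 0.0684 0.0968] F [-0.04  0.66 -0.49] gap 0.0003 j [-0.02  0.3  -0.31  0.96 -0.    0.19]
rot deg (tool) [-0.02 -0.08 -0.07]
shift mm tool(now) [-0.1  1.1 34.8] tool(target) [ 0.2  1.  34.8]
```

```bash
python3 -m crank '[[-0.5,0,8,0,0,0,0],[0,0,12,0,0,0,0],[0,0,10,0,0,0,0],[0,0,6,0,0,0,0],[0,0,2,0,0,0,0],[0,0,2,0,0,0,0],[0,0,0,0,0,0,0],[0,0,0,0,0,0,0]]'
python3 go.py zero 0.051
```

```text
clock: 16.45
tcp_pos: [0.5242, 0.0683, 0.2316]
orientation: [0.0, 0.106, 0.994, 0.0]
wrist_force: [-0.1, -0.8, -0.7]
finger_gap: 0.0005
t 16.45 tip [0.5243 0.0683 0.0586] F [-0.14 -0.8  -0.72] gap 0.0005 j [-0.02  0.34 -0.36  0.87  0.    0.19]
rot deg (tool) [ 0.01  0.03 -0.07]
shift mm tool(now) [1.3 0.9 7.6] tool(target) [1.2 0.9 7.6]
```

```bash
python3 -m crank '[[0,0,1,0,0,0,0],[0,0,1,0,0,0,0],[0,0,1,0,0,0,0],[0,0,1,0,0,0,0],[0,0,1,0,0,0,0],[0,0,1,0,0,0,0],[0,0,0.7,0,0,0,0],[0,0,0,0,0,0,0]]'
python3 go.py zero 0.051
```

```text
clock: 17.45
tcp_pos: [0.5241, 0.0683, 0.2247]
orientation: [0.0, 0.106, 0.994, 0.0]
wrist_force: [-0.7, 0.0, 3.2]
finger_gap: 0.0001
t 17.45 tip [0.5241 0.0683 0.0517] F [-0.66  0.04  3.22] gap 0.0001 j [-0.02  0.35 -0.37  0.85  0.    0.19]
rot deg (tool) [ 0.    0.01 -0.07]
shift mm tool(now) [1.1 0.9 0.7] tool(target) [1.1 1.  0.7]
```

```bash
python3 -m crank '[[0,0,0.6,0,0,0,0],[0,0,0.6,0,0,0,0],[0,0,0.4,0,0,0,0],[0,0,0,0,0,0,0],[0,0,0,0,0,0,0],[0,0,0,0,0,0,0],[0,0,0,0,0,0,0],[0,0,0,0,0,0,0]]'
python3 go.py zero 0.051
```

```text
clock: 18.45
tcp_pos: [0.5241, 0.0683, 0.223]
orientation: [0.0, 0.106, 0.994, 0.0]
wrist_force: [-0.3, 0.0, 4.8]
finger_gap: 0.0003
t 18.45 tip [0.5241 0.0683 0.05  ] F [-0.28  0.04  4.85] gap 0.0003 j [-0.02  0.35 -0.37  0.85  0.    0.19]
rot deg (tool) [ 0.    0.   -0.07]
shift mm tool(now) [ 1.1  1.  -1. ] tool(target) [ 1.1  1.  -1. ]
```

4.85 N and a tip height of 50 mm put the travel at about 5 mm, so the key is tapped. Lifting 90 mm, then back above the pad.

```bash
python3 -m crank '[[0,0,-3,0,0,0,0],[0,0,-10,0,0,0,0],[0,0,-22,0,0,0,0],[0,0,-25,0,0,0,0],[0,0,-20,0,0,0,0],[0,0,-10,0,0,0,0],[0,0,0,0,0,0,0],[0,0,0,0,0,0,0]]'
python3 -m crank '[[-10,-10,0,0,0,0,0],[-16,-15,0,0,0,0,0],[-20,-19,0,0,0,0,0],[-18,-18,0,0,0,0,0],[-12,-12,0,0,0,0,0],[-5.5,-5,0,0,0,0,0],[0,0,0,0,0,0,0],[0,0,0,0,0,0,0]]'
python3 go.py pad 0.098
python3 - <<'E'
from workcell import *
import cv2
for n in("wrist",): cv2.imwrite(f"pics/{n}5.png",read_camera(n))
E
```

```text
clock: 19.45
tcp_pos: [0.5237, 0.0683, 0.3122]
orientation: [-0.001, 0.106, 0.994, -0.0]
wrist_force: [0.5, -0.3, -0.6]
finger_gap: 0.0002
clock: 20.45
tcp_pos: [0.5866, -0.0256, 0.313]
orientation: [-0.0, 0.106, 0.994, 0.0]
wrist_force: [0.4, -1.1, -0.5]
finger_gap: 0.0
t 20.45 tip [ 0.5866 -0.0255  0.14  ] F [ 0.37 -1.08 -0.53] gap 0.0 j [-0.18  0.38 -0.09  1.1   0.    0.03]
rot deg (tool) [ 0.02 -0.03 -0.03]
shift mm tool(now) [ 0.7 -0.2 42. ] tool(target) [ 0.8 -0.1 42. ]
```

View pics/wrist5.png

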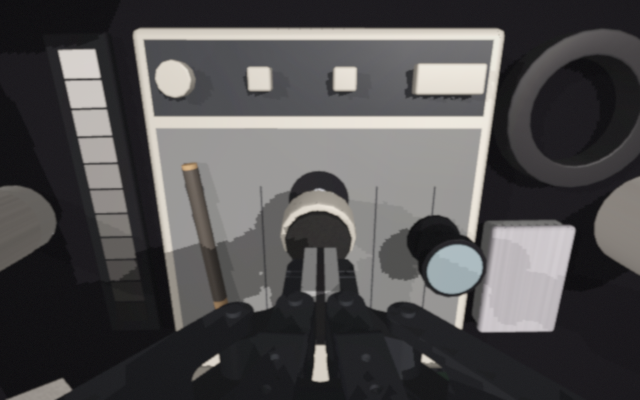

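The wrist view matches the earlier one to within about 1 px (power key (175,79), pad at x≈319), so nothing has shifted. Second press.

```bash
python3 -m crank '[[0,0,12,0,0,0,0],[0,0,10,0,0,0,0],[0,0,6,0,0,0,0],[0,0,4,0,0,0,0],[0,0,4,0,0,0,0],[0,0,4,0,0,0,0],[0,0,3,0,0,0,0],[0,0,2,0,0,0,0]]'
python3 -m crank '[[0,0,1,0,0,0,0],[0,0,1,0,0,0,0],[0,0,1,0,0,0,0],[0,0,0.5,0,0,0,0],[0,0,0.5,0,0,0,0],[0,0,0,0,0,0,0],[0,0,0,0,0,0,0],[0,0,0,0,0,0,0]]'
python3 go.py pad 0.0906
```

```text
clock: 21.5
tcp_pos: [0.5869, -0.0261, 0.2679]
orientation: [-0.0, 0.106, 0.994, 0.0]
wrist_force: [-1.1, -0.1, 3.2]
finger_gap: -0.0002
clock: 22.5
tcp_pos: [0.587, -0.0262, 0.264]
orientation: [0.0, 0.106, 0.994, 0.0]
wrist_force: [-2.0, -0.9, 3.5]
finger_gap: -0.0
t 22.5 tip [ 0.5871 -0.0261  0.091 ] F [-1.95 -0.86  3.51] gap -0.0 j [-0.18  0.41 -0.16  0.99  0.    0.03]
rot deg (tool) [ 0.01  0.01 -0.07]
shift mm tool(now) [1.4 0.4 0.4] tool(target) [1.3 0.4 0.4]
```

```bash
python3 -m crank '[[0,0,0.3,0,0,0,0],[0,0,0.2,0,0,0,0],[0,0,0.2,0,0,0,0],[0,0,0,0,0,0,0],[0,0,0,0,0,0,0],[0,0,0,0,0,0,0],[0,0,0,0,0,0,0],[0,0,0,0,0,0,0]]'
python3 go.py pad 0.0906
```

```text
clock: 23.5
tcp_pos: [0.587, -0.0262, 0.2637]
orientation: [0.0, 0.106, 0.994, 0.0]
wrist_force: [-3.7, 0.0, 5.9]
finger_gap: 0.0001
t 23.5 tip [ 0.5871 -0.0262  0.0907] F [-3.69  0.05  5.91] gap 0.0001 j [-0.18  0.41 -0.16  0.99  0.    0.03]
rot deg (tool) [ 0.    0.02 -0.07]
shift mm tool(now) [1.4 0.4 0.1] tool(target) [1.3 0.4 0.1]
```

At the stop again (5.9 N, same 90.7 mm height), and held for more than half a second. Releasing and backing off upward.

```bash
python3 -m crank '[[0,0,0,0,0,0,0],[0,0,-2,0,0,0,0],[0,0,-4,0,0,0,0],[0,0,-6,0,0,0,0],[0,0,-10,0,0,0,0],[0,0,-14,0,0,0,0],[0,0,-14,0,0,0,0],[0,0,0,0,0,0,0]]'
python3 -m crank '[[0,0,-15,0,0,0,0],[0,0,-20,0,0,0,0],[0,0,-20,0,0,0,0],[0,0,-20,0,0,0,0],[0,0,-10,0,0,0,0],[0,0,0,0,0,0,0],[0,0,0,0,0,0,0],[0,0,0,0,0,0,0]]'
python3 - <<'E'
from workcell import *
from h import *
import go
go.rep()
T=read_camera("top");S=read_camera("scene")
cv2.imwrite("pics/top6.png",T);cv2.imwrite("pics/scene6.png",S)
a=S[130:290,195:345];cv2.imwrite("pics/scene6z.png",cv2.resize(a,None,fx=3.7,fy=3.7,interpolation=cv2.INTER_CUBIC))
S0=cv2.imread("pics/scene0.png")
for k,p in {'zero':(318.5,184),'store':(291.5,183),'mode':(269,182),'power':(247,180.5)}.items():
    print(k,blob(S,p,10,140)[0].round(2),blob(S0,p,10,140)[0].round(2))
E
```

```text
clock: 24.5
tcp_pos: [0.5875, -0.0262, 0.315]
orientation: [0.001, 0.106, 0.994, -0.0]
wrist_force: [-0.1, 0.1, 0.9]
finger_gap: -0.0001
clock: 25.5
tcp_pos: [0.5868, -0.0261, 0.3973]
orientation: [-0.001, 0.106, 0.994, 0.0]
wrist_force: [0.2, -0.3, -0.1]
finger_gap: -0.0001
t 25.5 tip [ 0.5865 -0.0261  0.2243] F [ 0.18 -0.31 -0.12] gap -0.0001 j [-0.18  0.34  0.07  1.3   0.    0.03]
zero [318.36 182.78] [318.38 182.75]
store [291.06 181.37] [291.06 181.33]
mode [268.81 180.39] [268.82 180.37]
power [246.61 179.37] [246.6  179.38]
```

View pics/scene6.png

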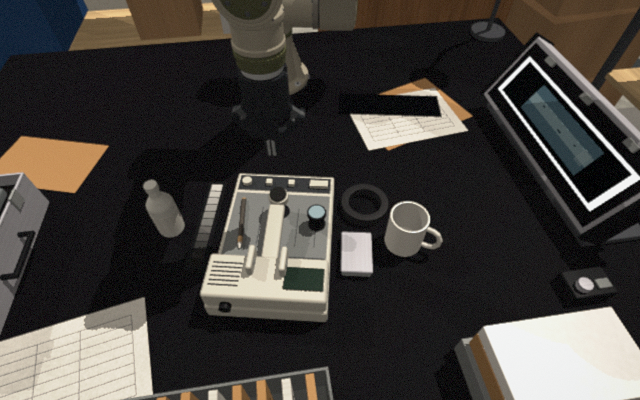

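View pics/scene6z.png

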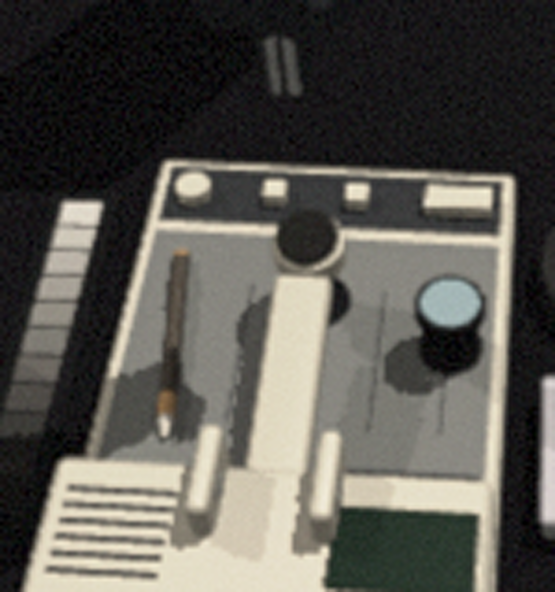

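The head is up with the pad at (308,238) in the crop, all keys are released and within 0.05 px of where they started, the surroundings are unchanged, and the gripper is clear. Handing in.

```bash
python3 -c "
from workcell import *
print(hand_in())"
```

```text
the job is handed in; nothing more can be done
None
```

I zeroed the densitometer in the order asked and handed the job in at about 25.6 s of the 61 s allowed. The key and arm joints can't be read directly, so the travel figures come from tip height, wrist force and pictures.

| Step | Reading | Result |
|---|---|---|
| Power key | at least 3.7 N, about 4–5 mm travel | tapped, then released |
| Head, first press | 6.5 N, tip at 90.7 mm | on the stop, held over a second, sprang back up |
| Zero key | 4.85 N, about 5 mm travel | tapped, then released |
| Head, check press | 5.9 N, tip at 90.7 mm | on the stop, held over half a second, released |

**Last checks:** the head is up, and the four keys are within 0.05 px of where they started in the scene camera. The loupe, pencil and surrounding items look unmoved, and the gripper is about 110 mm above the pad, touching nothing.

**Disagreements:**
- The first wrist-camera fix of the power key was about 6 mm off the two-camera one in x and 4 mm in y. The arm was still settling, so I aimed near the two-camera fix, nudged 2 mm toward the wrist one. A later wrist view agreed with it to about 2 mm.
- Two-view triangulation put the pad at 116 mm instead of 110 mm, because shadow had blurred its outline. I set the press depth by force instead.
- A sideways force of 2–4 N appeared during the head presses, probably friction on the pad. The pictures show no shift of the instrument.

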